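# Tip the bearing ball out of the divided dish into the job tray

## Robot

A 7-joint arm with a two-finger parallel gripper is mounted at the origin on the work surface. World frame = base frame: x ahead of the robot, y to its left, z up, the work surface at z = 0. Lengths are in m, angles in rad, forces in N, time in s.
With the tool pointing down it reaches from about 0.425 to 0.875 m from the base axis. Payload 4.7 kg.
Tool frame: the origin (TCP) lies midway between the tips of the shut fingers; the grasp point (between the pads) lies 19 mm behind it; y points along the fingers, z is the direction in which the jaws open and shut, and the axes are right-handed (so a half turn about y gives the same grasp; the last joint's range is limited). The gripper opens to 87 mm and grips with 3 to 60 N. Pads are 19 mm wide; open, the fingers measure 117 mm over their backs; the gripper's body (75 mm by 190 mm) begins 51 mm behind the grasp point.
Start: joints at [1.268, 0.321, -0.07, 1.45, 0.023, 1.371, -0.057], TCP at [0.202, -0.618, 0.199] pointing down, gripper open.
Joint ranges: [-2.86, 2.86], [-0.3, 2.09], [-1.38, 1.24], [0.06, 2.45], [-1.56, 4.7], [0.09, 2.05], [-2.69, 2.69]. Speed limits (rad/s): [2.57, 2.57, 3.14, 3.14, 3.14, 3.14, 3.14].

## Interface

Orientations are given as a rotation vector (axis times angle).
In Python, from bench import ctrl gives the robot as it stands.
- The arm moves only by the tool play_rows, never from a script. Its arguments are lists of equal length, an entry for each row: "translation": the shift along the tool's x, y, z in mm, a list of three; "turn": the turn, a rotation vector about the tool's x, y, z in rad, a list of three; "fingers": the opening, from -1 (shut) to 1 (fully open), so that 0 is half open. In form: {"translation": [[dx, dy, dz], ...], "turn": [[wx, wy, wz], ...], "fingers": [fingers, ...]}. A call has exactly 10 rows; each row shifts and turns the commanded pose from where the row before left it, along the tool's axes as they then stand; what a row does not reach is not made up. A row lasts 1/12 s, in which the tool goes at most 41.7 mm and 7.16 degrees, less where a joint would pass 70% of its speed; a pose out of reach is approached as far as the arm can. A call with a gripper value outside its range is refused whole. The fingers move at their own pace and stop on an object; "grip_force" is the grip in N (left out, the last holds). Time passes only in rows, so rows that do not move let the fingers close, or fill a call up. It gives the time, the measured TCP pose, the force and the opening at its end, in the units of the state.
- ctrl.get_state(): the state, without advancing time (a new reading comes with each control period).
- ctrl.get_image(name): name is "side" or "top" or "wrist"; returns the picture (420x560x3 uint8, blue, green, red); there is no depth.
- ctrl.camera_info(name): a dict with "camera_matrix" (3x3 intrinsics, pixels), "R" (3x3) and "t" (3): a world point X has camera coordinates R X + t. Camera axes: x right, y down, z forward; pixel columns grow to the right and rows downward; lengths in m; the calibration is good to about 2 mm. A picture is of the moment at which its call begins: read the wrist's pose just before it. camera_info takes no time and is no camera call; for the wrist camera it gives the pose at the moment of the call.
- ctrl.close_job(): hands the job in, once; it reports no verdict.
The state is a dict: "time": time; "joint_positions": joint angles; "qd": joint speeds; "joint_torque": joint torques, N m; "position": TCP position; "tool_rot": TCP orientation; "ft_force": force on the tool from outside, world axes, zero at the start; "torque": the same for the moment, N m; "grip_width": opening from 0.0 (shut) to 1.0 (fully open).
Only numpy, scipy, OpenCV 4.12 (cv2) and the standard library are available. Lean on these libraries where they do the work, as an engineer would, in place of code of your own. Each camera call takes 0.05 s, during which the arm holds its last target.

## Task

On the service desk, the white two-section dish holds a steel bearing ball in one section and a wheel nut in the other. Lift the dish by its square post, turn it and tip it over the large black tray so that only the ball's section faces down and the ball rolls out into the tray, the nut never leaving the dish. Then stand the dish upright on the desk again, on the spot it came from, and let go.

Things in the scene. Friction and masses are not known exactly. Their poses are not given: they have to be found in the camera images.
- dish_grip (a point): Centre of the grip, 70 mm up on the 24 mm square post (90 mm high) in the middle of a loose white dish, 184 (x) x 90 mm (y), 0.2 kg, side walls 34 mm high. A 44 mm high cross wall under the post parts it into a +x and a -x section. Each floor is flat to 47 mm out, then a 22 degree ramp to an open lip 92 mm out, 22 mm up. Tipped 40 to 50 degrees about y, the lower section empties. 110 mm clear all round.
- ball_center (a point): Steel bearing ball, 30 mm across, 0.11 kg; this point is its centre. It starts on the flat floor of one of the two sections (either one).
- nut_center (a point): Dark steel hexagonal wheel nut, 30 mm across flats, 24 mm high; this point is its centre. It starts in the other section.
- tray: Large open black plastic tray, 240 mm (its x) by 220 mm (its y), walls 50 mm high and 5 mm thick, floor 5 mm thick, fixed to the desk; origin at the centre of its underside, z up.
Not all that is in view belongs to the job. What is shaped like the part that bears nut_center but purple or red is not meant. Of the things that look like the part that bears dish_grip, the larger one is meant.

How it is judged:
On the way, in this order (a step that is already met when the one before it is completed fails the run):
1. the dish, with the ball still in it, is lifted and tipped at the tray (angle between dish_grip's own z axis and vertical above 0.25 rad and horizontal distance between dish_grip and tray below 0.22 m and distance between ball_center and dish_grip below 0.125 m and height (world z) of dish_grip above 0.09 m).
2. the ball is in the tray (x of ball_center in the frame of tray between -0.115 and 0.115 m and y of ball_center in the frame of tray between -0.105 and 0.105 m and height (world z) of ball_center below 0.045 m), for 0.1 s.
At the end, for the whole second after the job is handed in: The ball lies in the tray, the nut lies in the dish, and the dish stands upright (within 8 degrees) on the desk within 60 mm of where it started, at any yaw (all of step 2 and x of nut_center in the frame of dish_grip between -0.092 and 0.092 m and y of nut_center in the frame of dish_grip between -0.043 and 0.043 m and z of nut_center in the frame of dish_grip between -0.075 and -0.025 m and angle between dish_grip's own z axis and vertical below 0.15 rad and distance of dish_grip from where it was at the start of the episode below 0.06 m); the robot touches nothing.
It fails at once if the nut leaves the dish (distance between nut_center and dish_grip above 0.14 m).
It also fails if it takes over 58 s, if anything falls off the work surface, if the arm or the gripper's body presses on something with over 40 N, if the wrist force passes 120 N, or if a joint passes its speed limit or range.

## Working session

There is one attempt and no reset: what is moved stays moved. The work goes in short steps, Python scripts to look and compute and a tool call to move; the robot and the scene stay as the last step left them, time stands still between calls to the robot, and variables do not carry over. Pictures are saved under pics/ and viewed, and the job is handed in when it is done.

Besides the shell and the picture viewer there is one more tool, called after "Call:" as name(argument=value, ...) on one line, values as JSON. play_rows: Moves the arm, as the interface text tells. Its arguments: {"type":"object","properties":{"translation":{"type":"array"},"turn":{"type":"array"},"fingers":{"type":"array"},"grip_force":{"type":"number"}},"required":["translation","turn","fingers"]}

```bash
ls; mkdir -p pics; python3 - <<'E'
from bench import ctrl
import cv2
s=ctrl.get_state()
print(s['time'],s['position'],s['tool_rot'],s['grip_width'])
for n in ['side','top']:
    cv2.imwrite(f'pics/{n}0.png',ctrl.get_image(n))
    c=ctrl.camera_info(n);print(n,c)
E
```

```text
pics
0.0 [ 0.20224287 -0.61708566  0.19835094] [-0.32808622  2.05248036 -2.04847279] 1.0004829336496963
side {'camera_matrix': array([[440.75182782,   0.        , 285.1120774 ],
       [  0.        , 440.75182782, 206.02516033],
       [  0.        ,   0.        ,   1.        ]]), 'R': array([[-0.77371522, -0.63325865, -0.01866146],
       [-0.36585836,  0.47066575, -0.80288318],
       [ 0.51721603, -0.61437548, -0.59584423]]), 't': array([0.36594697, 0.22201374, 0.85243063])}
top {'camera_matrix': array([[432.60095767,   0.        , 281.44146015],
       [  0.        , 432.60095767, 210.3889362 ],
       [  0.        ,   0.        ,   1.        ]]), 'R': array([[-0.00742822, -0.9997616 , -0.02053203],
       [-0.99320202,  0.00976163, -0.11599338],
       [ 0.11616615,  0.01953083, -0.99303775]]), 't': array([0.01431584, 0.47778804, 0.83145572])}
```

View pics/side0.png

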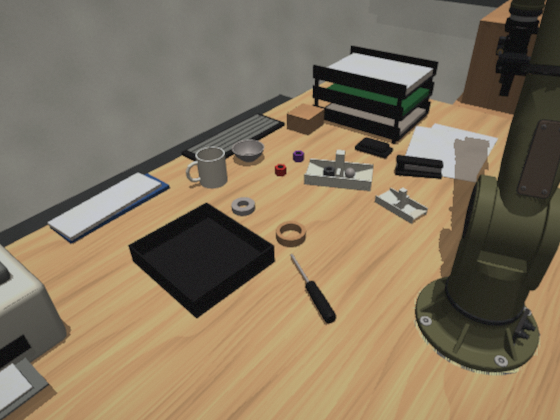

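View pics/top0.png

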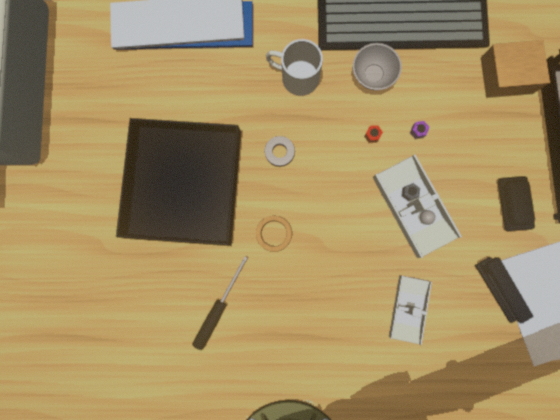

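Candidates: for the dish, the large one at top (418,206) and the small one at (410,310). For the nut, the dark one at (411,191), plus red (374,133) and purple (421,129), which are excluded. The ball is the grey sphere at (428,217). I choose the large dish and check it in a crop.

```bash
cat > h.py <<'E'
from bench import ctrl
import cv2, numpy as np
from scipy.spatial.transform import Rotation as Ro
def ray(n,uv,z,c=None):
    c=c or ctrl.camera_info(n); R,t,K=c['R'],c['t'],c['camera_matrix']
    d=R.T@np.linalg.solve(K,np.array([uv[0],uv[1],1.])); o=-R.T@t
    return o+d*(z-o[2])/d[2]
def proj(n,X,c=None):
    c=c or ctrl.camera_info(n); p=c['camera_matrix']@(c['R']@np.array(X)+c['t']); return p[:2]/p[2]
def tri(uv1,uv2):
    A=[];b=[]
    for n,uv in(('top',uv1),('side',uv2)):
        c=ctrl.camera_info(n);o=-c['R'].T@c['t'];d=c['R'].T@np.linalg.solve(c['camera_matrix'],np.array([*uv,1.]));d/=np.linalg.norm(d)
        P=np.eye(3)-np.outer(d,d);A.append(P);b.append(P@o)
    return np.linalg.lstsq(np.vstack(A),np.hstack(b),rcond=None)[0]
E
python3 - <<'E'
import cv2,numpy as np
t=cv2.imread('pics/top0.png');s=cv2.imread('pics/side0.png')
a=cv2.resize(t[145:265,360:480],(480,480),interpolation=cv2.INTER_CUBIC)
b=cv2.resize(s[140:200,295:385][:, :],(300*90//60*1,300),interpolation=cv2.INTER_CUBIC)
b=cv2.copyMakeBorder(b,0,180,0,0,cv2.BORDER_CONSTANT)
o=np.hstack([a,b])[:, :800];print(o.shape);cv2.imwrite('pics/crop0.png',o)
E
```

```text
(480, 800, 3)
```

View pics/crop0.png

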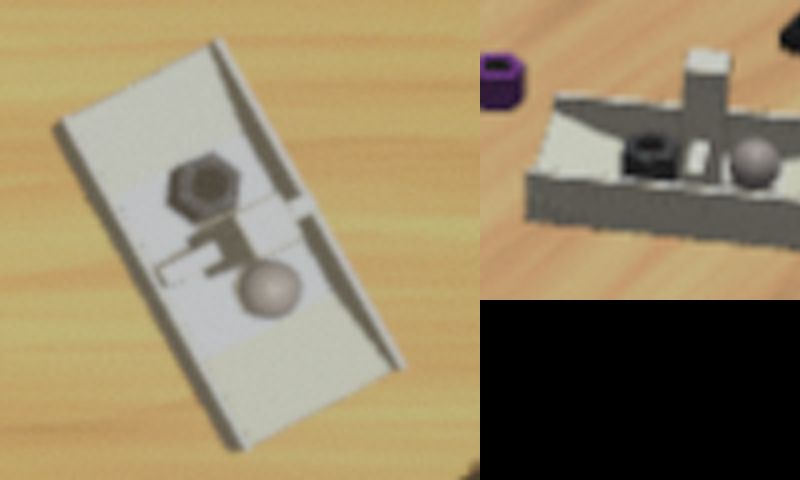

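```bash
python3 - <<'E'
from h import *
cs=[(218,40),(60,120),(402,370),(240,450)]
P=np.array([ray('top',(360+(u+.5)/4-.5,145+(v+.5)/4-.5),.034) for u,v in cs]);print(P.round(4))
c=P.mean(0);print('centre',c)
d=(P[0]+P[1]-P[2]-P[3]);print('long dir',d/np.linalg.norm(d),np.linalg.norm(d)/2,'yaw',np.arctan2(d[1],d[0]))
print(np.linalg.norm(P[0]-P[1]),np.linalg.norm(P[2]-P[3]))
print('posttop side->',ray('side',(340.4,152.4),.09))
print(proj('top',[c[0],c[1],.09]),proj('side',[c[0],c[1],.09]))
print('ball',ray('top',(360+270/4,145+288/4),.020),'nut',ray('top',(360+205/4,145+188/4),.016))
# tray rim
im=cv2.imread('pics/top0.png')
m=(im.max(2)<60).astype(np.uint8);m[:, :100]=0;m[:,260:]=0;m[:100]=0;m[255:]=0
ct=max(cv2.findContours(m,0,1)[0],key=cv2.contourArea);r=cv2.minAreaRect(ct);b=cv2.boxPoints(r);print(b)
Q=np.array([ray('top',p,.05) for p in b]);print(Q.round(3),Q.mean(0))
s=ctrl.get_state();print(Ro.from_rotvec(s['tool_rot']).as_matrix().round(3))
E
```

```text
[[ 0.5863 -0.2548  0.034 ]
 [ 0.5468 -0.1753  0.034 ]
 [ 0.4215 -0.3366  0.034 ]
 [ 0.3835 -0.2567  0.034 ]]
centre [ 0.4845177  -0.25584666  0.034     ]
long dir [0.89530367 0.44545632 0.        ] 0.18321804419153054 yaw 0.4616838820925031
0.088851009829614 0.08844552110729356
posttop side-> [ 0.48330678 -0.25392916  0.09      ]
[425.74966605 201.46133727] [340.41864096 151.98868929]
ball [ 0.46274056 -0.27992003  0.02      ] nut [ 0.51397294 -0.25105827  0.016     ]
[[119.80328 219.16394]
 [129.05737 117.36886]
 [235.      127.     ]
 [225.74591 228.79507]]
[[0.461 0.324 0.05 ]
 [0.666 0.313 0.05 ]
 [0.643 0.101 0.05 ]
 [0.441 0.118 0.05 ]] [0.55256132 0.21398099 0.05      ]
[[-0.95  -0.001  0.311]
 [-0.311  0.002 -0.95 ]
 [ 0.    -1.    -0.002]]
```

The crop shows the large dish with the ball in the section nearer the robot (crop 270,288) and the dark nut in the far one (205,188). The post top agrees in both views.

Plan: grip the post with the jaws along the dish's long axis, carry it to the tray without turning, and tip it with the ball's end toward the robot.

```bash
cat >> h.py <<'E'
U=np.array([0.8953,0.4455,0]);U/=np.linalg.norm(U)
def Rt(tilt=0):
    y=np.array([0,0,-1.]);R=np.column_stack([np.cross(y,U),y,U])
    # tilt: ball end (-U) goes down
    ax=np.cross(U,[0,0,1.]) # positive rot about U x z : U->z
    return Ro.from_rotvec(ax*tilt).as_matrix()@R
def delta(p,R=None):
    s=ctrl.get_state();R0=Ro.from_rotvec(s['tool_rot']).as_matrix()
    R=Rt() if R is None else R
    print('t',s['time'],'pos',s['position'].round(4),'F',np.round(s['ft_force'],1),'w',round(s['grip_width'],3),'q',np.round(s['joint_positions'],2))
    print('dT mm',(R0.T@(np.array(p)-s['position'])*1000).round(1),'turn',Ro.from_matrix(R0.T@R).as_rotvec().round(4))
E
python3 - <<'E'
from h import *
delta([.4845,-.2555,.17])
for n,uv in [('a',(131,120)),('b',(240,124)),('c',(232,244)),('d',(118,237))]: print(ray('top',uv,.05).round(3))
E
```

```text
t 0.1 pos [ 0.2023 -0.6172  0.1985] F [ 0.8 -0.3 -0.6] w 1.001 q [ 1.27  0.32 -0.07  1.45  0.02  1.37 -0.06]
dT mm [-380.9   28.9 -255.7] turn [ 1.4000e-03 -1.7158e+00 -1.4000e-03]
[0.66  0.309 0.05 ]
[0.649 0.091 0.05 ]
[0.411 0.105 0.05 ]
[0.427 0.327 0.05 ]
```

Call:
play_rows(translation=[[-19, 0, -12.8], [-19, 0, -12.8], [-19, 0, -12.8], [-19, 0, -12.8], [-19, 0, -12.8], [-19, 0, -12.8], [-19, 0, -12.8], [-19, 0, -12.8], [-19, 0, -12.8], [-19, 0, -12.8]], turn=[[0, 0, 0], [0, 0, 0], [0, 0, 0], [0, 0, 0], [0, 0, 0], [0, 0, 0], [0, 0, 0], [0, 0, 0], [0, 0, 0], [0, 0, 0]], fingers=[1, 1, 1, 1, 1, 1, 1, 1, 1, 1])

```text
time: 0.93
position: [0.3435, -0.4356, 0.199]
tool_rot: [-0.328, 2.051, -2.05]
ft_force: [0.5, -0.3, -0.1]
grip_width: 1.003
```

Call:
play_rows(translation=[[-19, 0, -12.8], [-19, 0, -12.8], [-19, 0, -12.8], [-19, 0, -12.8], [-19, 0, -12.8], [-19, 0, -12.8], [-19, 0, -12.8], [-19, 0, -12.8], [-19, 0, -12.8], [-19, 0, -12.8]], turn=[[0, 0, 0], [0, 0, 0], [0, 0, 0], [0, 0, 0], [0, 0, 0], [0, 0, 0], [0, 0, 0], [0, 0, 0], [0, 0, 0], [0, 0, 0]], fingers=[1, 1, 1, 1, 1, 1, 1, 1, 1, 1])

```text
time: 1.77
position: [0.4841, -0.255, 0.1991]
tool_rot: [-0.328, 2.051, -2.05]
ft_force: [0.0, -0.4, -0.4]
grip_width: 1.0
```

Call:
play_rows(translation=[[0, 0, 0], [0, 0, 0], [0, 0, 0], [0, 0, 0], [0, 0, 0], [0, 0, 0], [0, 0, 0], [0, 0, 0], [0, 0, 0], [0, 0, 0]], turn=[[0, -0.1, 0], [0, -0.1, 0], [0, -0.1, 0], [0, -0.1, 0], [0, -0.1, 0], [0, -0.1, 0], [0, -0.1, 0], [0, -0.1, 0], [0, -0.1, 0], [0, -0.1, 0]], fingers=[1, 1, 1, 1, 1, 1, 1, 1, 1, 1])

```text
time: 2.6
position: [0.4835, -0.2559, 0.199]
tool_rot: [-1.081, 1.391, -1.39]
ft_force: [0.1, -0.4, 0.7]
grip_width: 1.003
```

```bash
python3 - <<'E'
from h import *
delta([.4845,-.2555,.17])
E
```

```text
t 2.6 pos [ 0.4835 -0.2559  0.199 ] F [ 0.1 -0.4  0.7] w 1.003 q [ 0.86  0.13 -0.46  1.7   0.06  1.33  0.14]
dT mm [-0.6 29.   0.9] turn [ 8.000e-04 -7.107e-01 -4.000e-04]
```

Call:
play_rows(translation=[[0, 0, 0], [0, 0, 0], [0, 0, 0], [0, 0, 0], [0, 0, 0], [0, 0, 0], [0, 0, 0], [0, 0, 0], [0, 0, 0], [0, 0, 0]], turn=[[0, -0.09, 0], [0, -0.09, 0], [0, -0.09, 0], [0, -0.09, 0], [0, -0.09, 0], [0, -0.09, 0], [0, -0.09, 0], [0, -0.081, 0], [0, 0, 0], [0, 0, 0]], fingers=[1, 1, 1, 1, 1, 1, 1, 1, 1, 1])

```text
time: 3.43
position: [0.4836, -0.2559, 0.1991]
tool_rot: [-1.391, 0.869, -0.868]
ft_force: [-0.1, 0.2, 0.2]
grip_width: 1.001
```

```bash
python3 - <<'E'
from h import *
delta([.4845,-.2555,.17])
cv2.imwrite('pics/w1.png',ctrl.get_image('wrist'))
c=ctrl.camera_info('wrist');print(proj('wrist',[.4845,-.2555,.09],c))
for a in(-.012,.012):
  for b in(-.012,.012): print(proj('wrist',np.array([.4845,-.2555,.09])+a*U+b*np.cross([0,0,1],U),c).round(1))
E
```

```text
t 3.4333 pos [ 0.4836 -0.2559  0.1991] F [-0.1  0.2  0.2] w 1.001 q [ 0.9   0.13 -0.5   1.69  0.07  1.33  0.84]
dT mm [ 0.  29.1  1. ] turn [ 0.0003 -0.0071 -0.0005]
[279.78297503 199.7484643 ]
[267.2 212.1]
[266.8 187.3]
[292.5 211.9]
[292.6 187.2]
```

View pics/w1.png

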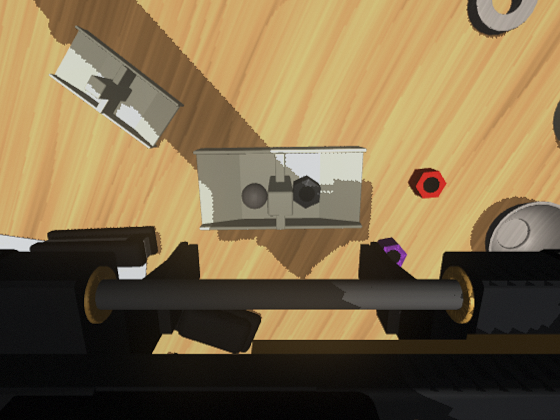

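```bash
python3 - <<'E'
import cv2
t=cv2.imread('pics/w1.png')
a=cv2.convertScaleAbs(t[140:240,190:380],alpha=1.6)
cv2.imwrite('pics/w1c.png',cv2.resize(a,(760,400),interpolation=cv2.INTER_CUBIC))
E
```

```text
(no output)
```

View pics/w1c.png

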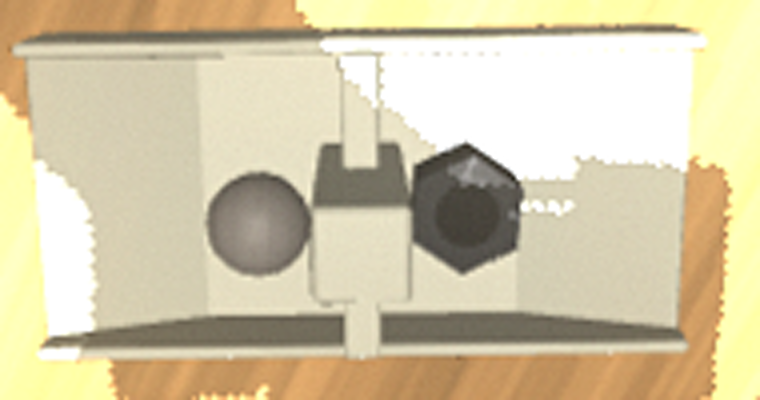

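```bash
python3 - <<'E'
from h import *
print(ray('wrist',(280.4,203),.09))
delta([.4855,-.2575,.053])
E
```

```text
[ 0.48641567 -0.25808404  0.09      ]
t 3.4833 pos [ 0.4836 -0.256   0.1992] F [-0.2 -0.7  0.7] w 0.998 q [ 0.9   0.13 -0.5   1.69  0.07  1.33  0.84]
dT mm [  2.3 146.2   1.1] turn [ 0.0003 -0.007  -0.0004]
```

Call:
play_rows(translation=[[2.3, 15, 1.1], [0, 15, 0], [0, 15, 0], [0, 15, 0], [0, 15, 0], [0, 15, 0], [0, 15, 0], [0, 15, 0], [0, 15, 0], [0, 11, 0]], turn=[[0, -0.007, 0], [0, 0, 0], [0, 0, 0], [0, 0, 0], [0, 0, 0], [0, 0, 0], [0, 0, 0], [0, 0, 0], [0, 0, 0], [0, 0, 0]], fingers=[1, 1, 1, 1, 1, 1, 1, 1, 1, 1])

```text
time: 4.32
position: [0.4852, -0.2574, 0.052]
tool_rot: [-1.393, 0.863, -0.861]
ft_force: [-0.3, 0.6, 0.4]
grip_width: 0.997
```

```bash
python3 - <<'E'
from h import *
delta([.4855,-.2575,.053])
a=ctrl.get_image('side')[110:230,270:410];cv2.imwrite('pics/s2.png',cv2.resize(a,(700,600),interpolation=cv2.INTER_CUBIC))
E
```

```text
t 4.3167 pos [ 0.4852 -0.2574  0.052 ] F [-0.3  0.6  0.4] w 0.997 q [ 0.87  0.27 -0.49  1.86  0.15  1.05  0.79]
dT mm [ 0.3 -1.   0.2] turn [ 0.0009  0.0006 -0.0012]
```

View pics/s2.png

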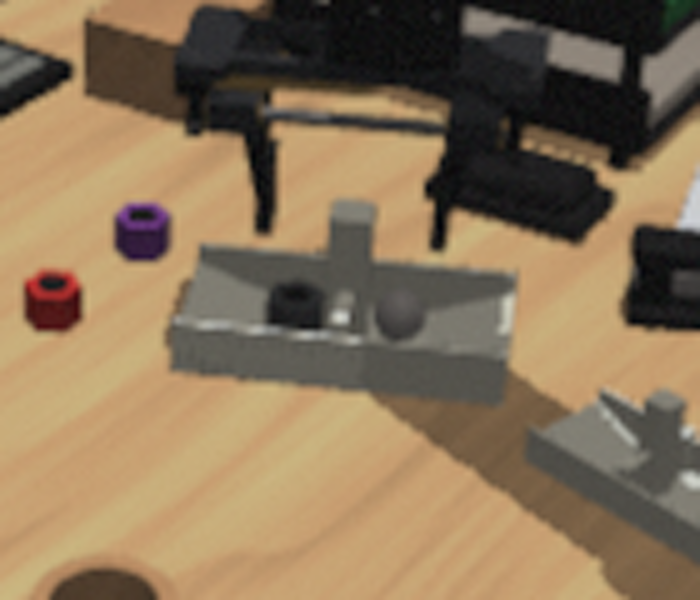

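```bash
python3 - <<'E'
from h import *
s=ctrl.get_state()['position']
for z in(.052,.060,.065):
  for a in (-.05,0,.05):
    p=proj('side',[s[0]+a*U[0],s[1]+a*U[1],z]);print(z,a,((p-[270,110])*5).round())
E
```

```text
0.052 -0.05 [440. 278.]
0.052 0 [350. 269.]
0.052 0.05 [261. 260.]
0.06 -0.05 [441. 266.]
0.06 0 [351. 257.]
0.06 0.05 [262. 248.]
0.065 -0.05 [442. 258.]
0.065 0 [351. 249.]
0.065 0.05 [262. 240.]
```

The tips sit about 14 mm higher than the shut TCP while the gripper is open, and they straddle the post laterally. I'll close now.

Call:
play_rows(translation=[[0, 0, 0], [0, 0, 0], [0, 0, 0], [0, 0, 0], [0, 0, 0], [0, 0, 0], [0, 0, 0], [0, 0, 0], [0, 0, 0], [0, 0, 0]], turn=[[0, 0, 0], [0, 0, 0], [0, 0, 0], [0, 0, 0], [0, 0, 0], [0, 0, 0], [0, 0, 0], [0, 0, 0], [0, 0, 0], [0, 0, 0]], fingers=[0.5, 0.2, 0, -0.1, -0.3, -0.5, -0.7, -0.9, -1, -1], grip_force=45)

```text
time: 5.2
position: [0.4858, -0.2576, 0.0535]
tool_rot: [-1.394, 0.861, -0.861]
ft_force: [-0.2, 0.3, 1.0]
grip_width: 0.325
```

Call:
play_rows(translation=[[0, 0, 0], [0, 0, 0], [0, 0, 0], [0, 0, 0], [0, -1, 0], [0, -3, 0], [0, -4, 0], [0, -4, 0], [0, -4, 0], [0, -4, 0]], turn=[[0, 0, 0], [0, 0, 0], [0, 0, 0], [0, 0, 0], [0, 0, 0], [0, 0, 0], [0, 0, 0], [0, 0, 0], [0, 0, 0], [0, 0, 0]], fingers=[-1, -1, -1, -1, -1, -1, -1, -1, -1, -1])

```text
time: 6.03
position: [0.4858, -0.2576, 0.0739]
tool_rot: [-1.394, 0.861, -0.861]
ft_force: [1.0, 0.2, -4.5]
grip_width: 0.273
```

```bash
python3 - <<'E'
from h import *
delta([.4855,-.2575,.20])
a=ctrl.get_image('side')[110:230,270:410];cv2.imwrite('pics/s3.png',cv2.resize(a,(700,600),interpolation=cv2.INTER_CUBIC))
E
```

```text
t 6.0333 pos [ 0.4858 -0.2576  0.0739] F [ 1.   0.2 -4.5] w 0.273 q [ 0.88  0.24 -0.5   1.84  0.13  1.09  0.8 ]
dT mm [  -0.2 -126.1   -0.3] turn [0.     0.0023 0.0001]
```

View pics/s3.png

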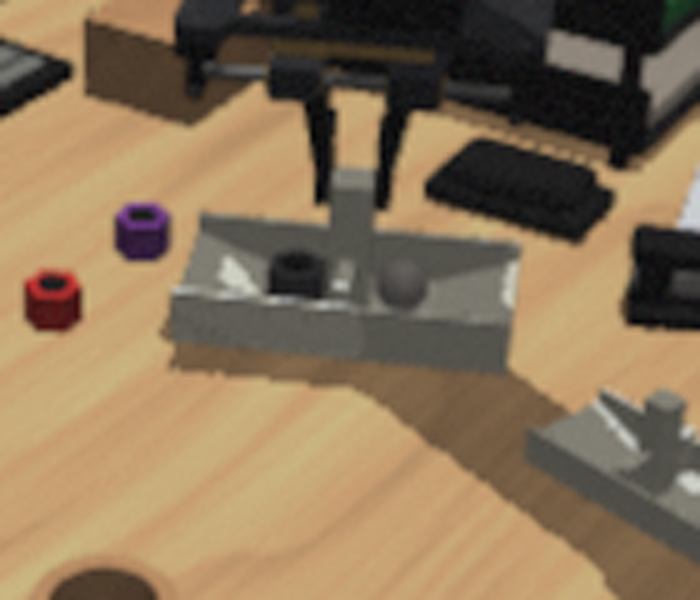

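```bash
python3 - <<'E'
from h import *
s=ctrl.get_state()['position']
n=np.cross([0,0,1],U)
for a in(-.016,.016):
  for b in(-.0095,.0095): print(a,b,proj('side',s+a*U+b*n).round(1))
print(proj('side',[s[0],s[1],.1105]))
im=ctrl.get_image('side');a=cv2.convertScaleAbs(im[115:185,305:385],alpha=2.2)
cv2.imwrite('pics/s4.png',cv2.resize(a,(640,560),interpolation=cv2.INTER_NEAREST))
E
```

```text
-0.016 -0.0095 [346.1 155.2]
-0.016 0.0095 [345.3 158.6]
0.016 -0.0095 [334.6 154.1]
0.016 0.0095 [333.7 157.5]
[340.68057718 144.86475554]
```

View pics/s4.png

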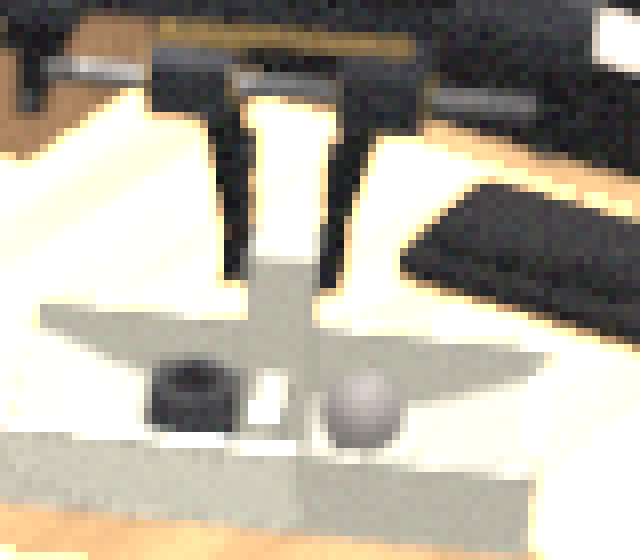

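Call:
play_rows(translation=[[0, -4, 0], [0, -8, 0], [0, -10, 0], [0, -12, 0], [0, -12, 0], [0, -12, 0], [0, -12, 0], [0, -10, 0], [0, -7, 0], [0, -4, 0]], turn=[[0, 0, 0], [0, 0, 0], [0, 0, 0], [0, 0, 0], [0, 0, 0], [0, 0, 0], [0, 0, 0], [0, 0, 0], [0, 0, 0], [0, 0, 0]], fingers=[-1, -1, -1, -1, -1, -1, -1, -1, -1, -1], grip_force=60)

```text
time: 6.97
position: [0.4864, -0.2579, 0.166]
tool_rot: [-1.394, 0.86, -0.863]
ft_force: [0.4, 0.6, -5.6]
grip_width: 0.268
```

```bash
python3 - <<'E'
from h import *
delta([.5835,.231,.165])
E
```

```text
t 6.9667 pos [ 0.4864 -0.2579  0.166 ] F [ 0.4  0.6 -5.6] w 0.268 q [ 0.9   0.16 -0.5   1.73  0.08  1.27  0.84]
dT mm [-393.7    0.6  305.7] turn [-0.0008  0.0023  0.0016]
```

Call:
play_rows(translation=[[-1.6, 0, 1.2], [-3.2, 0, 2.5], [-4.7, 0, 3.7], [-6.3, 0, 4.9], [-7.9, 0, 6.1], [-9.5, 0, 7.4], [-11.1, 0, 8.6], [-12.6, 0, 9.8], [-14.2, 0, 11.1], [-15.8, 0, 12.3]], turn=[[0, 0, 0], [0, 0, 0], [0, 0, 0], [0, 0, 0], [0, 0, 0], [0, 0, 0], [0, 0, 0], [0, 0, 0], [0, 0, 0], [0, 0, 0]], fingers=[-1, -1, -1, -1, -1, -1, -1, -1, -1, -1])

```text
time: 7.8
position: [0.5075, -0.1479, 0.1644]
tool_rot: [-1.394, 0.861, -0.861]
ft_force: [0.1, 0.0, -4.8]
grip_width: 0.268
```

Call:
play_rows(translation=[[-17.4, 0, 13.5], [-17.4, 0, 13.5], [-17.4, 0, 13.5], [-17.4, 0, 13.5], [-17.4, 0, 13.5], [-17.4, 0, 13.5], [-17.4, 0, 13.5], [-17.4, 0, 13.5], [-17.4, 0, 13.5], [-17.4, 0, 13.5]], turn=[[0, 0, 0], [0, 0, 0], [0, 0, 0], [0, 0, 0], [0, 0, 0], [0, 0, 0], [0, 0, 0], [0, 0, 0], [0, 0, 0], [0, 0, 0]], fingers=[-1, -1, -1, -1, -1, -1, -1, -1, -1, -1])

```text
time: 8.63
position: [0.5499, 0.069, 0.1646]
tool_rot: [-1.394, 0.86, -0.86]
ft_force: [0.9, 0.3, -4.1]
grip_width: 0.271
```

Call:
play_rows(translation=[[-17.4, 0, 13.5], [-17.4, 0, 13.5], [-15.8, 0, 12.3], [-15.8, 0, 12.3], [-14.2, 0, 11.1], [-14.2, 0, 11.1], [-12.6, 0, 9.8], [-11.1, 0, 8.6], [-8.7, 0, 6.8], [-5.5, 0, 4.3]], turn=[[0, 0, 0], [0, 0, 0], [0, 0, 0], [0, 0, 0], [0, 0, 0], [0, 0, 0], [0, 0, 0], [0, 0, 0], [0, 0, 0], [0, 0, 0]], fingers=[-1, -1, -1, -1, -1, -1, -1, -1, -1, -1])

```text
time: 9.47
position: [0.5824, 0.2341, 0.1644]
tool_rot: [-1.394, 0.86, -0.858]
ft_force: [-0.1, -0.2, -5.6]
grip_width: 0.271
```

```bash
python3 - <<'E'
from h import *
delta([.5835,.231,.165],Rt(.785))
cv2.imwrite('pics/s5.png',ctrl.get_image('side'))
E
```

```text
t 9.4667 pos [0.5824 0.2341 0.1644] F [-0.1 -0.2 -5.6] w 0.271 q [ 0.19  0.39 -0.79  1.54  0.28  1.33 -0.16]
dT mm [ 3.2 -0.6 -0.4] turn [ 0.7849  0.0041 -0.003 ]
```

View pics/s5.png

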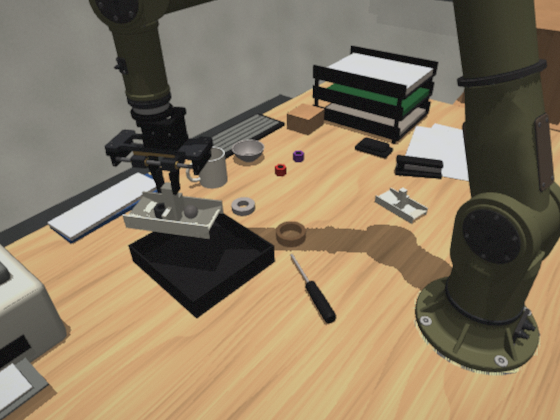

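The dish hangs over the far part of the tray, around (175,215), with the ball in the right-hand section near the robot. I'll tip it part way first.

Call:
play_rows(translation=[[0, 0, 0], [0, 0, 0], [0, 0, 0], [0, 0, 0], [0, 0, 0], [0, 0, 0], [0, 0, 0], [0, 0, 0], [0, 0, 0], [0, 0, 0]], turn=[[0.01, 0, 0], [0.03, 0, 0], [0.04, 0, 0], [0.04, 0, 0], [0.04, 0, 0], [0.04, 0, 0], [0.04, 0, 0], [0.04, 0, 0], [0.03, 0, 0], [0.02, 0, 0]], fingers=[-1, -1, -1, -1, -1, -1, -1, -1, -1, -1])

```text
time: 10.35
position: [0.582, 0.2288, 0.1637]
tool_rot: [-1.107, 0.683, -0.959]
ft_force: [0.2, 0.1, -4.6]
grip_width: 0.268
```

```bash
python3 - <<'E'
from h import *
delta([.5835,.231,.165],Rt(.785))
a=ctrl.get_image('side')[90:310,90:310];cv2.imwrite('pics/s6.png',cv2.resize(a,(600,600),interpolation=cv2.INTER_CUBIC))
E
```

```text
t 10.35 pos [0.582  0.2288 0.1637] F [ 0.2  0.1 -4.6] w 0.268 q [ 0.4   0.09 -0.84  1.87  0.08  0.88 -0.  ]
dT mm [-1.3 -0.5  2.6] turn [0.4562 0.0013 0.002 ]
```

View pics/s6.png

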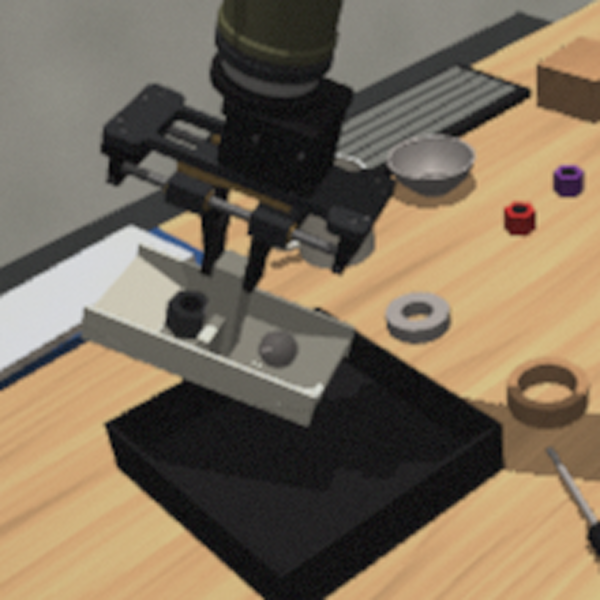

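Call:
play_rows(translation=[[0, 1, 2.3], [0, 1, 2.3], [0, 1, 2.3], [0, 1, 2.3], [0, 1.1, 2.2], [0, 1.1, 2.2], [0, 1.2, 2.2], [0, 1.2, 2.1], [0, 0, 0], [0, 0, 0]], turn=[[0.02, 0, 0], [0.02, 0, 0], [0.03, 0, 0], [0.03, 0, 0], [0.03, 0, 0], [0.03, 0, 0], [0.03, 0, 0], [0.02, 0, 0], [0, 0, 0], [0, 0, 0]], fingers=[-1, -1, -1, -1, -1, -1, -1, -1, -1, -1])

```text
time: 11.23
position: [0.6002, 0.239, 0.1632]
tool_rot: [-0.922, 0.569, -1.004]
ft_force: [0.0, 0.5, -3.1]
grip_width: 0.269
```

```bash
python3 - <<'E'
from h import *
delta([.60,.239,.165],Rt(.785))
a=ctrl.get_image('side')[90:310,90:310];cv2.imwrite('pics/s7.png',cv2.resize(a,(600,600),interpolation=cv2.INTER_CUBIC))
E
```

```text
t 11.2333 pos [0.6002 0.239  0.1632] F [ 0.   0.5 -3.1] w 0.269 q [ 0.46 -0.02 -0.84  2.02 -0.1   0.6   0.14]
dT mm [-0.1 -1.6  0.7] turn [ 2.476e-01  1.700e-03 -1.000e-04]
```

View pics/s7.png

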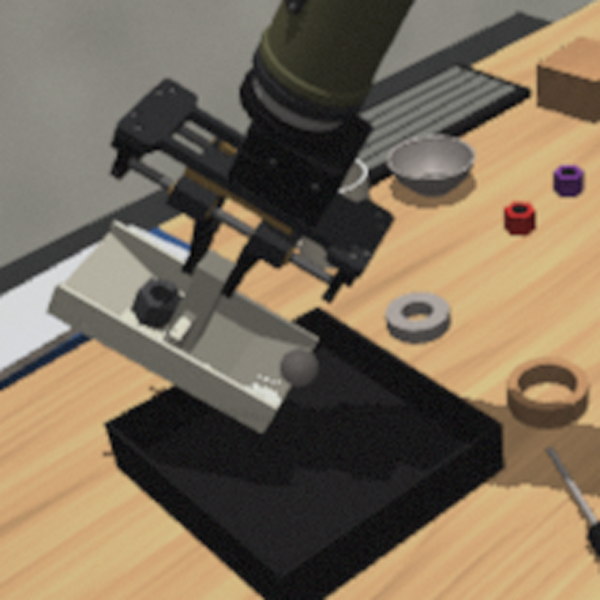

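The ball is already at the lip, at crop (298,368), over the tray, and the nut rests at the cross wall. I'll hold here and let it fall.

Call:
play_rows(translation=[[0, 0, 0], [0, 0, 0], [0, 0, 0], [0, 0, 0], [0, 0, 0], [0, 0, 0], [0, 0, 0], [0, 0, 0], [0, 0, 0], [0, 0, 0]], turn=[[0.01, 0, 0], [0.01, 0, 0], [0, 0, 0], [0, 0, 0], [0, 0, 0], [0, 0, 0], [0, 0, 0], [0, 0, 0], [0, 0, 0], [0, 0, 0]], fingers=[-1, -1, -1, -1, -1, -1, -1, -1, -1, -1])

```text
time: 12.12
position: [0.601, 0.2402, 0.1638]
tool_rot: [-0.902, 0.557, -1.007]
ft_force: [0.7, 0.1, -3.6]
grip_width: 0.267
```

```bash
python3 - <<'E'
from h import *
delta([.60,.239,.165],Rt(0))
a=ctrl.get_image('side')[90:310,90:310];cv2.imwrite('pics/s8.png',cv2.resize(a,(600,600),interpolation=cv2.INTER_CUBIC))
E
```

```text
t 12.1167 pos [0.601  0.2402 0.1638] F [ 0.7  0.1 -3.6] w 0.267 q [ 0.46 -0.04 -0.83  2.04 -0.13  0.57  0.17]
dT mm [ 0.7 -1.8 -0.6] turn [-0.56    0.0023 -0.0007]
```

View pics/s8.png

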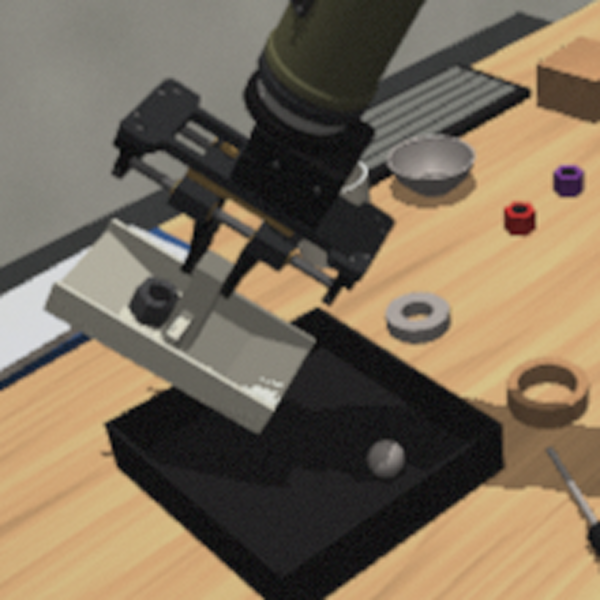

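The ball lies in the tray at crop (385,458), and the nut is still in the dish. Now I'll level the dish gently.

Call:
play_rows(translation=[[0, 0, 0], [0, 0, 0], [0, 0, 0], [0, 0, 0], [0, 0, 0], [0, 0, 0], [0, 0, 0], [0, 0, 0], [0, 0, 0], [0, 0, 0]], turn=[[-0.01, 0, 0], [-0.02, 0, 0], [-0.03, 0, 0], [-0.03, 0, 0], [-0.03, 0, 0], [-0.03, 0, 0], [-0.03, 0, 0], [-0.03, 0, 0], [-0.03, 0, 0], [-0.03, 0, 0]], fingers=[-1, -1, -1, -1, -1, -1, -1, -1, -1, -1])

```text
time: 13.0
position: [0.6017, 0.24, 0.1641]
tool_rot: [-1.141, 0.706, -0.946]
ft_force: [0.7, -0.1, -3.6]
grip_width: 0.271
```

Call:
play_rows(translation=[[0, 0, 0], [0, 0, 0], [0, 0, 0], [0, 0, 0], [0, 0, 0], [0, 0, 0], [0, 0, 0], [0, 0, 0], [0, 0, 0], [0, 0, 0]], turn=[[-0.03, 0, 0], [-0.03, 0, 0], [-0.03, 0, 0], [-0.03, 0, 0], [-0.03, 0, 0], [-0.03, 0, 0], [-0.03, 0, 0], [-0.03, 0, 0], [-0.03, 0, 0], [-0.02, 0, 0]], fingers=[-1, -1, -1, -1, -1, -1, -1, -1, -1, -1])

```text
time: 13.83
position: [0.6025, 0.2402, 0.1636]
tool_rot: [-1.393, 0.862, -0.862]
ft_force: [-0.2, -0.2, -4.3]
grip_width: 0.27
```

```bash
python3 - <<'E'
from h import *
delta([.4858,-.2576,.165],Rt(0))
a=ctrl.get_image('side')[90:310,90:310];cv2.imwrite('pics/s9.png',cv2.resize(a,(600,600),interpolation=cv2.INTER_CUBIC))
E
```

```text
t 13.8333 pos [0.6025 0.2402 0.1636] F [-0.2 -0.2 -4.3] w 0.27 q [ 0.17  0.44 -0.78  1.48  0.32  1.35 -0.18]
dT mm [ 393.5   -1.6 -326.5] turn [-0.0003  0.0006 -0.0004]
```

View pics/s9.png

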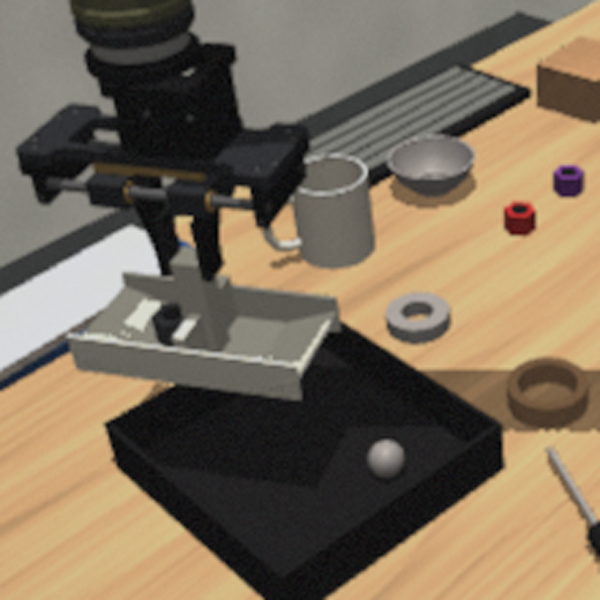

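Call:
play_rows(translation=[[1.5, 0, -1.3], [3.1, 0, -2.6], [4.6, 0, -3.8], [6.2, 0, -5.1], [7.7, 0, -6.4], [9.2, 0, -7.7], [10.8, 0, -9], [12.3, 0, -10.2], [13.9, 0, -11.5], [15.4, 0, -12.8]], turn=[[0, 0, 0], [0, 0, 0], [0, 0, 0], [0, 0, 0], [0, 0, 0], [0, 0, 0], [0, 0, 0], [0, 0, 0], [0, 0, 0], [0, 0, 0]], fingers=[-1, -1, -1, -1, -1, -1, -1, -1, -1, -1])

```text
time: 14.72
position: [0.5754, 0.1313, 0.164]
tool_rot: [-1.394, 0.861, -0.862]
ft_force: [0.2, -0.9, -3.4]
grip_width: 0.269
```

Call:
play_rows(translation=[[16.9, 0, -14.1], [16.9, 0, -14.1], [16.9, 0, -14.1], [16.9, 0, -14.1], [16.9, 0, -14.1], [16.9, 0, -14.1], [16.9, 0, -14.1], [16.9, 0, -14.1], [16.9, 0, -14.1], [16.9, 0, -14.1]], turn=[[0, 0, 0], [0, 0, 0], [0, 0, 0], [0, 0, 0], [0, 0, 0], [0, 0, 0], [0, 0, 0], [0, 0, 0], [0, 0, 0], [0, 0, 0]], fingers=[-1, -1, -1, -1, -1, -1, -1, -1, -1, -1])

```text
time: 15.55
position: [0.5243, -0.0836, 0.1641]
tool_rot: [-1.394, 0.861, -0.863]
ft_force: [0.8, -0.0, -3.2]
grip_width: 0.275
```

Call:
play_rows(translation=[[16.9, 0, -14.1], [16.9, 0, -14.1], [16.9, 0, -14.1], [15.4, 0, -12.8], [15.4, 0, -12.8], [14.6, 0, -12.2], [13.9, 0, -11.5], [12.3, 0, -10.2], [10, 0, -8.3], [6.9, 0, -5.8]], turn=[[0, 0, 0], [0, 0, 0], [0, 0, 0], [0, 0, 0], [0, 0, 0], [0, 0, 0], [0, 0, 0], [0, 0, 0], [0, 0, 0], [0, 0, 0]], fingers=[-1, -1, -1, -1, -1, -1, -1, -1, -1, -1])

```text
time: 16.38
position: [0.4827, -0.2601, 0.164]
tool_rot: [-1.394, 0.863, -0.864]
ft_force: [-0.0, -0.8, -4.3]
grip_width: 0.268
```

```bash
python3 - <<'E'
from h import *
delta([.4858,-.2576,.055],Rt(0))
E
```

```text
t 16.3833 pos [ 0.4827 -0.2601  0.164 ] F [-0.  -0.8 -4.3] w 0.268 q [ 0.94  0.16 -0.54  1.74  0.09  1.26  0.84]
dT mm [ -1. 109.   4.] turn [ 0.0007 -0.0005  0.001 ]
```

Descending, slower near the desk (contact is expected near TCP z 0.0535).

Call:
play_rows(translation=[[-1, 6, 2], [0, 12, 2], [0, 14, 0], [0, 14, 0], [0, 14, 0], [0, 14, 0], [0, 12, 0], [0, 9, 0], [0, 6, 0], [0, 4, 0]], turn=[[0, 0, 0], [0, 0, 0], [0, 0, 0], [0, 0, 0], [0, 0, 0], [0, 0, 0], [0, 0, 0], [0, 0, 0], [0, 0, 0], [0, 0, 0]], fingers=[-1, -1, -1, -1, -1, -1, -1, -1, -1, -1])

```text
time: 17.22
position: [0.4871, -0.2542, 0.0578]
tool_rot: [-1.394, 0.861, -0.859]
ft_force: [0.4, 0.1, -3.9]
grip_width: 0.272
```

Call:
play_rows(translation=[[0, 1, 0], [0, 1, 0], [0, 0.5, 0], [0, 0.5, 0], [0, 0.5, 0], [0, 0.5, 0], [0, 0, 0], [0, 0, 0], [0, 0, 0], [0, 0, 0]], turn=[[0, 0, 0], [0, 0, 0], [0, 0, 0], [0, 0, 0], [0, 0, 0], [0, 0, 0], [0, 0, 0], [0, 0, 0], [0, 0, 0], [0, 0, 0]], fingers=[-1, -1, -1, -1, -1, -1, -1, -1, -1, -1])

```text
time: 18.05
position: [0.4872, -0.255, 0.0549]
tool_rot: [-1.394, 0.861, -0.861]
ft_force: [-0.2, -0.2, -4.0]
grip_width: 0.268
```

```bash
python3 - <<'E'
from h import *
delta([.4858,-.2576,.0535],Rt(0))
a=ctrl.get_image('side')[110:230,270:410];cv2.imwrite('pics/s10.png',cv2.resize(a,(700,600),interpolation=cv2.INTER_CUBIC))
E
```

```text
t 18.05 pos [ 0.4872 -0.255   0.0549] F [-0.2 -0.2 -4. ] w 0.268 q [ 0.9   0.27 -0.53  1.85  0.16  1.06  0.77]
dT mm [ 1.7  1.4 -2.5] turn [0.     0.0023 0.0001]
```

View pics/s10.png

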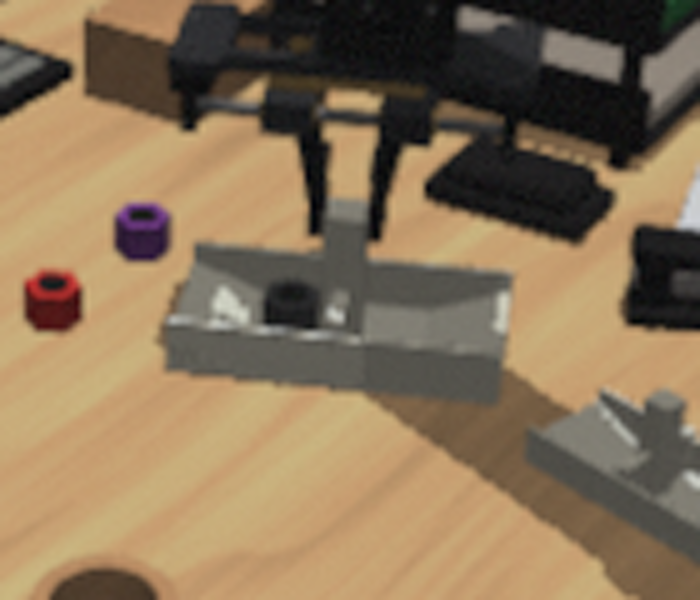

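Almost down and still carrying the full weight of 4 N, so I'll lower it further in small steps.

Call:
play_rows(translation=[[0, 0.5, 0], [0, 0.5, 0], [0, 0.5, 0], [0, 0.5, 0], [0, 0, 0], [0, 0, 0], [0, 0, 0], [0, 0, 0], [0, 0, 0], [0, 0, 0]], turn=[[0, 0, 0], [0, 0, 0], [0, 0, 0], [0, 0, 0], [0, 0, 0], [0, 0, 0], [0, 0, 0], [0, 0, 0], [0, 0, 0], [0, 0, 0]], fingers=[-1, -1, -1, -1, -1, -1, -1, -1, -1, -1])

```text
time: 18.93
position: [0.4872, -0.255, 0.0534]
tool_rot: [-1.394, 0.861, -0.861]
ft_force: [-3.8, 2.8, 6.3]
grip_width: 0.268
```

Contact: the force has gone from −4 N to +6 N. Opening.

Call:
play_rows(translation=[[0, 0, 0], [0, 0, 0], [0, 0, 0], [0, 0, 0], [0, 0, 0], [0, 0, 0], [0, 0, 0], [0, 0, 0], [0, 0, 0], [0, 0, 0]], turn=[[0, 0, 0], [0, 0, 0], [0, 0, 0], [0, 0, 0], [0, 0, 0], [0, 0, 0], [0, 0, 0], [0, 0, 0], [0, 0, 0], [0, 0, 0]], fingers=[-0.4, -0.3, -0.2, 0, 0.2, 0.4, 0.6, 0.6, 0.6, 0.6])

```text
time: 19.77
position: [0.4872, -0.255, 0.0528]
tool_rot: [-1.394, 0.861, -0.861]
ft_force: [-0.3, 0.3, 0.2]
grip_width: 0.781
```

Call:
play_rows(translation=[[0, -5, 0], [0, -10, 0], [0, -15, 0], [0, -15, 0], [0, -15, 0], [0, -15, 0], [0, -15, 0], [0, -15, 0], [0, -10, 0], [0, -5, 0]], turn=[[0, 0, 0], [0, 0, 0], [0, 0, 0], [0, 0, 0], [0, 0, 0], [0, 0, 0], [0, 0, 0], [0, 0, 0], [0, 0, 0], [0, 0, 0]], fingers=[0.6, 0.6, 0.6, 0.6, 0.6, 0.6, 0.6, 0.6, 0.6, 0.6])

```text
time: 20.6
position: [0.4882, -0.2554, 0.1753]
tool_rot: [-1.394, 0.858, -0.864]
ft_force: [0.4, -0.3, -0.1]
grip_width: 0.801
```

```bash
python3 - <<'E'
from h import *
delta([.4858,-.2576,.0535],Rt(0))
im=ctrl.get_image('side');cv2.imwrite('pics/s11.png',im)
a=cv2.resize(im[130:210,290:390],(400,320),interpolation=cv2.INTER_CUBIC)
b=cv2.resize(ctrl.get_image('wrist')[120:260,180:380],(400,280),interpolation=cv2.INTER_CUBIC)
b=cv2.copyMakeBorder(b,0,40,0,0,cv2.BORDER_CONSTANT)
t=ctrl.get_image('top');c=cv2.resize(t[100:260,100:300],(400,320))
d=cv2.resize(im[190:318,120:280],(400,320))
o=np.vstack([np.hstack([a,b]),np.hstack([c,d])]);cv2.imwrite('pics/f.png',cv2.resize(o,(740,592)))
# post-top position in side view vs before
E
```

```text
t 20.6 pos [ 0.4882 -0.2554  0.1753] F [ 0.4 -0.3 -0.1] w 0.801 q [ 0.93  0.16 -0.55  1.72  0.09  1.28  0.83]
dT mm [  0.5 121.8  -3.3] turn [-0.0015  0.0023  0.003 ]
```

View pics/f.png

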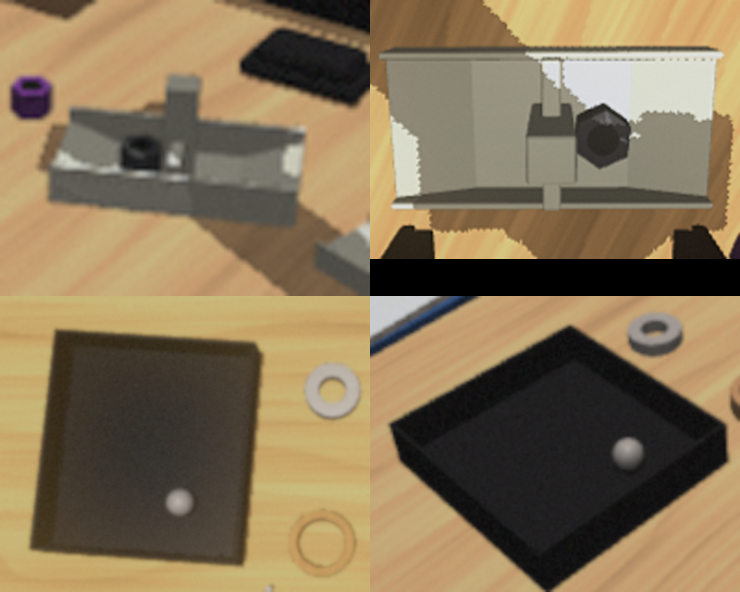

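The dish stands upright with the nut inside, the ball lies in the tray, and the gripper is clear with about 0 N on the wrist. I'll check the ball's position once more, then hand in.

```bash
python3 - <<'E'
from h import *
p=ray('top',(100+179/740*800/2,100+501/592*640/2-160),.02);print('ball-tray',p-[.537,.208,0])
print('dish shift',ray('wrist',(180+(550/740*800-400)/2,120+160/592*640/2),.09)-[.4855,-.2575,.09])
print(ctrl.close_job())
E
```

```text
ball-tray [-0.05735498 -0.02714035  0.02      ]
dish shift [ 4.13701111e-04  2.46701636e-03 -2.77555756e-17]
the job is handed in; nothing more can be done
None
```

The job is done and handed in at about 21 s of the 58 s allowed; it returned no verdict.

**What I did:** I gripped the large dish by its post with the jaws along the dish's long axis and carried it over the tray. I tipped it about 32° with the ball's end toward the robot, and the ball rolled out into the tray. I then levelled the dish, put it back where it came from, let go and moved up clear of it.

**Last checks:**
- **Ball:** it lies in the tray at about (-57, -27) mm from the tray's centre.
- **Nut:** it is still in its section of the dish.
- **Dish:** it stands upright, within about 3 mm of where it started.
- **Arm:** the wrist force is about 0 N and the gripper touches nothing.

**Disagreements:**
- **Tip angle:** the ball left at about 31°, below the 40–50° in the description, so I did not tip further.
- **Fingertips:** in the side view they looked about 20 mm shorter than the stated TCP, so the pads held only about the top 15 mm of the post. The grip did not slip.

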